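Clamp the phone in the push-push cradle

TASK

Set the phone up in the desk cradle: press the cradle's round plunger down until its catch locks the jaw open and let go, then lay the phone screen up on the bed between the two jaws, let go of it, and press the plunger once more so that the catch releases and the jaw springs shut on the phone, holding it against the fixed jaw. Press by feel: the depth of the catch differs from cradle to cradle, and the fingers must never push on the cradle or its plunger with more than 25 N. Leave the other things on the desk where they are.

Things in the scene. Friction and masses are not known exactly. Their poses are not given: they have to be found in the camera images.
- cradle: White and grey phone cradle fixed on the desk. Origin on the desk under the phone's final centre; y runs from fixed jaw to plunger, z up. Foot 92 (x) by 252 mm, y -87 to 165. Bed 36 wide, y -69 to 57, top 30 mm high; the phone overhangs its sides, so fingers fit past it. Fixed jaw 44 wide, 12 thick, inner face y = -69, top 46 high. Plunger housing 56 by 52, y 109 to 161, top 60 high.
- bed (a point): Point on the bed's top face, 30 mm straight above the cradle's origin, axes as the cradle's: there the middle of the phone's underside finally lies, its long side along the cradle's y.
- jaw: Moving jaw, upright plate 44 wide, 12 mm thick, top 46 mm above the desk. Origin at the foot of its inner face, desk height. Geared to the plunger: it slides along the cradle's +y by as much as the plunger goes down. Inner face at y = 58 mm with the plunger up (127 mm between the jaws), at 75 to 86 mm when locked (144 to 155 mm between).
- plunger (a joint): Depth pressed, m; 0 = up. Spring pushes up, 4.5 N + 0.19 N per mm. Press to the end of stroke and let go: locks at 0.017-0.028 (differs each start). Again: releases, springs up until the jaw meets the phone (0.011) or to 0. The stroke ends 10-11 mm below the locked depth, at a hard stop where the force climbs fast from 10-12 N. Only the last 1-2 mm before that stop switches it. Press slowly.
- plunger_top (a point): Centre of the top face of the plunger's round black pad, 40 mm across and 8 mm thick, on a 22 mm stem; 111 mm above the desk with the plunger up, it goes down with it. It lies at y = 135 mm in the cradle's frame.
- phone_mid (a point): Centre of the phone (half-way up): a black slab 138 (x, long) by 66 (y) by 10 mm (z up, glass screen on top), 0.14 to 0.24 kg, lying flat on the desk screen up; either end may face the plunger.
- pen_cup: White pen cup with pens, 72 mm across, 165 mm high with its pens; bystander. Origin under its centre.
- cream_jar: Small glass jar, 60 mm across, 55 mm high; bystander. Origin under its centre.
- note_block: Block of note paper, 60 by 60 by 30 mm; bystander. Origin under its centre.
- phone: The same phone as a whole; origin at the centre of its underside, axes as for phone_mid.
There are look-alikes about, which are no part of the job. There is more than one size of the phone; the job needs the smallest.

How it is judged (in metres and radians):
On the way, in this order (a step that is already met when the one before it is completed fails the run):
1. the plunger stays locked down by itself, nothing touching it (value of joint plunger above 0.0155 m and contact force between cradle and the fingers below 0.1 N and contact force between cradle and the arm below 0.1 N), for 0.4 s.
2. the phone lies on the bed between the open jaws, let go, the plunger still locked (value of joint plunger above 0.0155 m and contact force between phone and the fingers below 0.1 N and horizontal distance between phone_mid and bed below 0.02 m and z of phone_mid in the frame of bed between 0.003 and 0.008 m and angle between phone_mid's own z axis and vertical below 0.06 rad), for 0.3 s.
At the end, for the whole second after the job is handed in: The catch is released and the plunger stands 8 to 14 mm down, the jaw pressing on the phone with more than 2 N; the phone lies flat on the bed, screen up, at rest, its centre within 12 mm across and 4 mm along of its place against the fixed jaw, aligned with the cradle within 0.08 rad (value of joint plunger between 0.008 and 0.014 m and contact force between jaw and phone above 2 N and x of phone_mid in the frame of bed between -0.012 and 0.012 m and y of phone_mid in the frame of bed between -0.004 and 0.004 m and z of phone_mid in the frame of bed between 0.003 and 0.008 m and angle between phone_mid's own z axis and vertical below 0.06 rad and angle between the x axis of phone_mid and the y axis of cradle, either way round below 0.08 rad and linear speed of phone below 0.01 m/s); the robot touches nothing.
It fails at once if the fingers or arm push on the cradle with more than 25 N (contact force between cradle and the fingers above 25 N or contact force between cradle and the arm above 25 N).
It fails at once if a bystander is moved by more than 15 mm (distance of any of pen_cup, cream_jar, note_block from where it was at the start of the episode above 0.015 m).
It also fails if it takes over 72 s, if anything falls off the work surface, if the arm or the gripper's body presses on something with over 40 N, if the wrist force passes 120 N, or if a joint passes its speed limit or range.

ROBOT

A 7-joint arm with a two-finger parallel gripper is mounted at the origin on the work surface. World frame = base frame: x ahead of the robot, y to its left, z up, the work surface at z = 0. Lengths are in mm, angles in rad, forces in N, time in s.
With the tool pointing down it reaches from about 400 to 875 mm from the base axis. Payload 6.5 kg.
Tool frame: the origin (TCP) lies on the centre line of the jaws, within the pads' length; the fingertips stand arm.tip_reach ahead of it and the grasp point (between the pads) lies 2 mm behind it (arm.tip_reach is the distance from the TCP to the fingertips, in mm); z points along the fingers, x is the direction in which the jaws open and shut, and the axes are right-handed (so a half turn about z gives the same grasp; the last joint's range is limited). The gripper opens to 88 mm and grips with 3 to 60 N. Pads are 18 mm wide; open, the fingers measure 123 mm over their backs; the gripper's body (75 mm by 187 mm) begins 45 mm behind the grasp point.
Start: joints at [1.205, 0.536, -0.004, 1.538, 0.003, 1.067, -0.071], TCP at [191.96, -621, 255.716] pointing down, gripper open.
Joint ranges: [-2.7, 2.7], [-0.37, 2.16], [-1.27, 1.26], [0.24, 2.4], [-1.31, 4.45], [0.19, 1.91], [-2.76, 2.76]. Speed limits (rad/s): [2.39, 2.39, 3.14, 3.14, 3.14, 3.14, 3.14].

INTERFACE

Orientations are given as a unit quaternion [w, x, y, z].
In Python, from workcell import arm gives the robot as it stands.
- The arm moves only by the tool send_rows, never from a script. Its argument "plan" is a list of rows, each an object of numbers: "dx", "dy", "dz": the shift along the tool's x, y, z in cm; "turn": the turn about the tool's z in degrees. In form: [{"dx": .., "dy": .., "dz": .., "turn": ..}, ...]. A call has 1 to 5 rows; each row shifts and turns the pose as measured when the row begins, along the tool's axes as they then stand; what a row does not reach is not made up. A row lasts 1/10 s, in which the tool goes at most 50 mm and 8.59 degrees, less where a joint would pass 70% of its speed; a pose out of reach is approached as far as the arm can. A call is refused whole if a number of a shift passes 5 or a number of a turn 8.59, either way. A call with a gripper value outside its range is refused whole. "claw" is the opening, from -1 (shut) to 1 (fully open), set as the call begins (left out, the last holds). The fingers move at their own pace and stop on an object; "grip_force" is the grip in N (left out, the last holds). Time passes only in rows, so rows that do not move let the fingers close. It gives the time, the measured TCP pose, the force and the opening at its end, in the units of the state.
- arm.observe(): the state, without advancing time (a new reading comes with each control period).
- arm.camera(name): name is "scene" or "side" or "wrist"; returns the picture (480x640x3 uint8, blue, green, red); there is no depth.
- arm.get_calibration(name): a dict with "camera_matrix" (3x3 intrinsics, pixels), "position" and "orientation" of the camera in the world; the wrist camera has in their place "hand_eye" (4x4, takes a point from camera to tool coordinates, whose origin is the TCP and whose axes are the tool frame's). Camera axes: x right, y up, looking along -z (the intrinsics and any distortion apply to the point x, -y, -z); pixel columns grow to the right and rows downward; lengths in mm; the calibration is good to about 2 mm. The wrist camera is an equidistant fisheye: a pixel r from the principal point sees the ray r / f radians off the axis. A picture is of the moment at which its call begins: read the wrist's pose just before it. get_calibration takes no time and is no camera call.
- arm.hand_in(): hands the job in, once; it reports no verdict.
Trained networks look in the newest picture that a camera, given by its name, has taken for a name from the list of things; names that differ only in an ending like _2 or _b are one class to them, and where a whole thing is asked for, a point or a joint stands for the part that bears it (a point fixed in the world has none). Each returns a list of dicts, best first, with "score" (0 to 1); they miss things now and then, are a little off and sometimes report something else, mostly with a low value. They report only what shows in the picture. A call takes as long as a camera call. They do not tell look-alikes from the thing itself.
- arm.find_in(camera, label): "extent" ([centre column, centre row, width, height] in pixels, round what is visible of it).
The state is a dict: "clock": time; "joint_pos": joint angles; "qd": joint speeds; "joint_torque": joint torques, N m; "position": TCP position; "eef_rot": TCP orientation; "ft_force": force on the tool from outside, world axes, zero at the start; "ft_torque": the same for the moment, N m; "gripper_width": opening from 0.0 (shut) to 1.0 (fully open).
Only numpy, scipy, OpenCV 4.12 (cv2) and the standard library are available. Lean on these libraries where they do the work, as an engineer would, in place of code of your own. Each camera call takes 0.05 s, during which the arm holds its last target. There are 200 camera calls.

## Working session

There is one attempt and no reset: what is moved stays moved. The work goes in short steps, Python scripts to look and compute and a tool call to move; the robot and the scene stay as the last step left them, time stands still between calls to the robot, and variables do not carry over. Pictures are saved under pics/ and viewed, about 8 in all and at most 12, crops included, and the job is handed in when it is done.

Besides the shell and the picture viewer there is one more tool, called after "Request:" as name([rows], argument=value, ...), one row to a line, values as JSON. send_rows: Moves the arm, as the interface text tells. Its arguments: {"type":"object","properties":{"plan":{"type":"array","items":{"type":"object","properties":{"dx":{"type":"number"},"dy":{"type":"number"},"dz":{"type":"number"},"turn":{"type":"number"}}}},"claw":{"type":"number"},"grip_force":{"type":"number"}},"required":["plan"]}

```bash
mkdir -p pics; ls; cat > h.py <<'E'
import numpy as np, cv2
from workcell import arm
from scipy.spatial.transform import Rotation as R
def q(v): return R.from_quat([v[1],v[2],v[3],v[0]]).as_matrix()
def ray(cam,u,v,st=None):
    c=arm.get_calibration(cam); K=np.array(c["camera_matrix"])
    x=(u-K[0,2])/K[0,0]; y=(v-K[1,2])/K[1,1]
    if cam=="wrist":
        r=np.hypot(x,y); s=np.sin(r)/r if r>1e-9 else 1
        d=np.array([x*s,-y*s,-np.cos(r)])
        T=np.array(c["hand_eye"]); st=st or arm.observe(); Rt=q(st["eef_rot"])
        return Rt@T[:3,3]+np.array(st["position"]), Rt@T[:3,:3]@d
    d=np.array([x,-y,-1.]); return np.array(c["position"]), q(c["orientation"])@(d/np.linalg.norm(d))
def at(cam,u,v,z,st=None):
    o,d=ray(cam,u,v,st); return o+d*(z-o[2])/d[2]
def tri(rays):
    A=sum(np.eye(3)-np.outer(d,d) for o,d in rays); b=sum((np.eye(3)-np.outer(d,d))@o for o,d in rays)
    return np.linalg.solve(A,b)
def proj(cam,P,st=None):
    c=arm.get_calibration(cam); K=np.array(c["camera_matrix"]); P=np.array(P,float)
    if cam=="wrist":
        T=np.array(c["hand_eye"]); st=st or arm.observe(); p=q(st["eef_rot"]).T@(P-np.array(st["position"]))
        p=T[:3,:3].T@(p-T[:3,3])
        t=np.arctan2(np.hypot(p[0],p[1]),-p[2]); a=np.arctan2(-p[1],p[0])
        return K[0,2]+K[0,0]*t*np.cos(a),K[1,2]+K[1,1]*t*np.sin(a)
    p=q(c["orientation"]).T@(P-np.array(c["position"]))
    return K[0,2]-K[0,0]*p[0]/p[2],K[1,2]+K[1,1]*p[1]/p[2]
E
python3 - <<'E'
from h import *
for c in ["scene","side","wrist"]:
    cv2.imwrite(f"pics/{c}0.png",arm.camera(c)); print(c,arm.get_calibration(c))
    for l in ["cradle","plunger","jaw","phone","pen_cup","cream_jar","note_block"]:
        print(l,[(round(d["score"],2),np.round(d["extent"]).astype(int).tolist()) for d in arm.find_in(c,l)][:4])
print(arm.observe(), arm.tip_reach)
E
```

```text
pics
scene {'camera_matrix': array([[605.50776021,   0.        , 329.29584505],
       [  0.        , 605.50776021, 233.39778614],
       [  0.        ,   0.        ,   1.        ]]), 'position': array([1478.46562537,  128.83311863,  959.42450551]), 'orientation': array([0.5620264 , 0.23794968, 0.3182929 , 0.72539362])}
cradle []
plunger [(0.7, [500, 254, 22, 29]), (0.56, [466, 264, 23, 27])]
jaw [(0.85, [466, 264, 24, 25])]
phone [(0.83, [256, 231, 44, 43]), (0.76, [238, 297, 60, 70]), (0.65, [183, 234, 90, 47])]
pen_cup [(0.65, [386, 317, 41, 70])]
cream_jar [(0.77, [310, 305, 35, 37]), (0.19, [351, 215, 33, 28])]
note_block [(0.89, [350, 214, 32, 26])]
side {'camera_matrix': array([[507.78773366,   0.        , 312.13022044],
       [  0.        , 507.78773366, 234.07812914],
       [  0.        ,   0.        ,   1.        ]]), 'position': array([239.85429399, 395.8258448 , 780.59598731]), 'orientation': array([-0.28259654, -0.10389615,  0.33262865,  0.89370184])}
cradle [(0.91, [257, 368, 157, 130]), (0.35, [197, 374, 31, 37])]
plunger [(0.79, [196, 373, 35, 40])]
jaw [(0.96, [238
[... 847 characters left out ...]
'joint_pos': array([ 1.20480665,  0.53642967, -0.00442216,  1.53789137,  0.00258991,
        1.06728874, -0.07120404]), 'qd': array([ 0.00063403, -0.00147718,  0.00035924,  0.00026766, -0.00044106,
       -0.00059564,  0.00045739]), 'joint_torque': array([ 6.29458077e-05, -5.70898998e+01,  9.90622379e-01, -2.51920581e+01,
       -5.61774953e-02,  1.08946842e-02,  3.04201524e-05]), 'position': array([ 191.97330118, -621.00104996,  255.6998068 ]), 'eef_rot': array([ 5.13636500e-07,  8.04786875e-01, -5.93563885e-01, -7.08399994e-06]), 'ft_force': array([-0.12276196, -0.46286065, -0.12982562]), 'ft_torque': array([ 0.04397088, -0.03482679, -0.02922903]), 'gripper_width': 0.9994797429867708} 17.0
```

```bash
python3 - <<'E'
import cv2,numpy as np
a=cv2.imread("pics/scene0.png")[180:370,130:560]; b=cv2.imread("pics/side0.png")[120:450,130:480]
a=cv2.resize(a,(800,353)); b=cv2.resize(b,None,fx=1.8,fy=1.8)
cv2.imwrite("pics/a.png",a);cv2.imwrite("pics/b.png",b)
E
```

```text
(no output)
```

View pics/a.png

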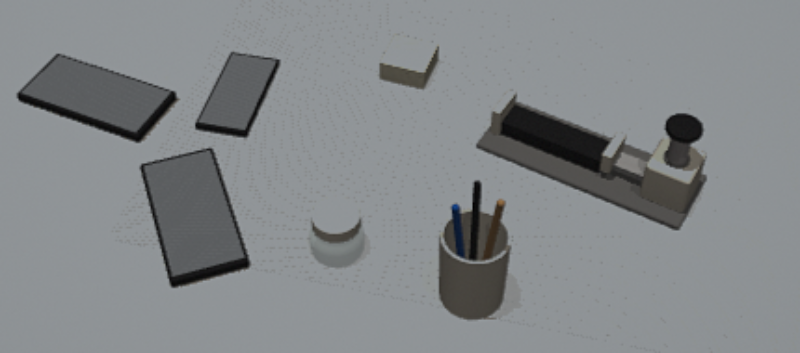

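View pics/b.png

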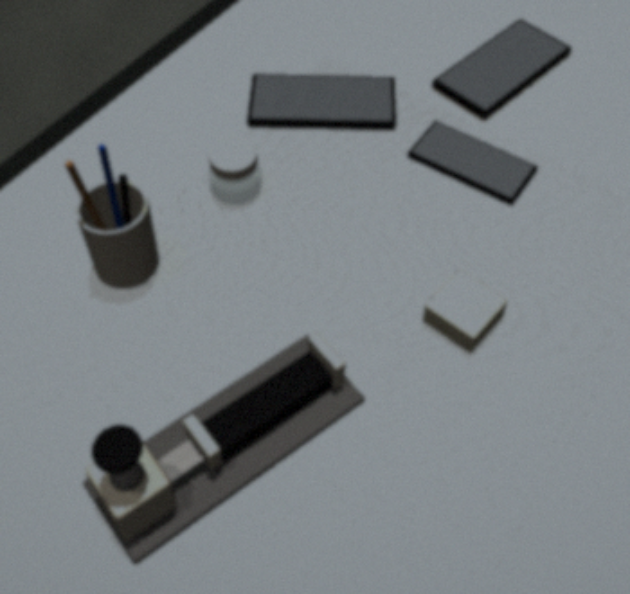

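Both pictures show the small phone (scene px about 256,231; side px about 392,210), with two larger look-alikes beside it. The cradle pad is at scene px about (498,249) and side px about (195,369). Next I turn these pixels into world positions.

```bash
python3 - <<'E'
from h import *
S=lambda u,v:(u/1.8605+130,v/1.8605+180)
D=lambda u,v:(u/1.8+130,v/1.8+120)
def pr(n,p):print(n,np.round(p,1).tolist())
pr("pad tri",tri([ray("scene",*S(684,127)),ray("side",*D(118,449))]))
pr("pad s",at("scene",*S(684,127),111));pr("pad d",at("side",*D(118,449),111))
for p in [(135,561),(363,400),(308,338),(85,483)]: pr("foot d",at("side",*D(*p),8))
for p in [(478,145),(680,226)]: pr("foot s",at("scene",*S(*p),8))
A=[at("scene",*S(*p),10) for p in [(233,52),(279,59),(246,131),(197,124)]]
B=[at("side",*D(*p),10) for p in [(537,167),(512,197),(409,153),(436,122)]]
for n,X in(("scene",A),("side",B)):
    pr(n,X); pr("len",[np.linalg.norm(X[i]-X[i-1]) for i in range(4)]); pr("mid",np.mean(X,0))
pr("tri",tri([ray("scene",*S(238.7,91.5)),ray("side",*D(473.5,159.7))]))
for n,c in(("cup",((386,340),(191,265))),("jar",((310,312),(263,222))),("note",((350,214),(388,293)))):
    pr(n,tri([ray("scene",*c[0]),ray("side",*c[1])]))
print(q(arm.observe()["eef_rot"]))
E
```

```text
pad tri [562.2, 223.4, 106.3]
pad s [567.4, 223.3, 111.0]
pad d [559.9, 224.1, 111.0]
foot d [527.6, 263.1, 8.0]
foot d [454.8, 28.5, 8.0]
foot d [537.5, 2.7, 8.0]
foot d [610.5, 238.1, 8.0]
foot s [546.4, 1.6, 8.0]
foot s [615.1, 239.7, 8.0]
scene [[459.5, -336.5, 10.0], [458.2, -274.4, 10.0], [592.7, -271.8, 10.0], [595.7, -333.3, 10.0]]
len [136.3, 62.1, 134.5, 61.6]
mid [526.5, -304.0, 10.0]
side [[456.1, -336.7, 10.0], [458.2, -278.8, 10.0], [589.0, -270.6, 10.0], [589.7, -333.8, 10.0]]
len [133.6, 58.0, 131.0, 63.2]
mid [523.3, -305.0, 10.0]
tri [523.5, -307.1, 5.6]
cup [765.7, 43.5, 7.4]
jar [727.4, -123.5, -0.1]
note [425.7, -111.3, 10.6]
[[ 2.95363828e-01 -9.55384849e-01 -1.20119725e-05]
 [-9.55384849e-01 -2.95363828e-01  7.58287723e-06]
 [-1.07924682e-05  9.23634888e-06 -1.00000000e+00]]
```

Request:
send_rows([
  {"dx": -2.2, "dy": -4.4},
  {"dx": -2.2, "dy": -4.4},
  {"dx": -2.2, "dy": -4.4},
  {"dx": -2.2, "dy": -4.4},
  {"dx": -2.2, "dy": -4.4},
], claw=1)

```text
validation failed for argument at $.pl...
```

Request:
send_rows([
  {"dx": -2.2, "dy": -4.4},
  {"dx": -2.2, "dy": -4.4},
  {"dx": -2.2, "dy": -4.4},
  {"dx": -2.2, "dy": -4.4},
  {"dx": 0, "dy": 0},
])

```text
validation failed for argument at $.pl...
```

Request:
send_rows([
  {"dx": -2.2, "dy": -4.4, "dz": 0.0, "turn": 0.0},
  {"dx": -2.2, "dy": -4.4, "dz": 0.0, "turn": 0.0},
  {"dx": -2.2, "dy": -4.4, "dz": 0.0, "turn": 0.0},
  {"dx": -2.2, "dy": -4.4, "dz": 0.0, "turn": 0.0},
  {"dx": -2.2, "dy": -4.4, "dz": 0.0, "turn": 0.0},
], claw=1)

```text
clock: 1.7
position: [367.0, -453.9, 254.9]
eef_rot: [0.003, 0.8, -0.6, 0.0]
ft_force: [0.9, -0.9, -0.7]
gripper_width: 1.002
```

Request:
send_rows([
  {"dx": -2.2, "dy": -4.4, "dz": 0.0, "turn": 0.0},
  {"dx": -2.2, "dy": -4.4, "dz": 0.0, "turn": 0.0},
  {"dx": -2.2, "dy": -4.4, "dz": 0.0, "turn": 0.0},
  {"dx": -2.0, "dy": -4.0, "dz": 0.0, "turn": 0.0},
  {"dx": 0.0, "dy": 0.0, "dz": 0.0, "turn": 0.0},
])

```text
clock: 2.2
position: [516.8, -312.1, 254.9]
eef_rot: [0.001, 0.803, -0.596, 0.002]
ft_force: [-0.6, -0.3, 0.0]
gripper_width: 0.999
```

```bash
python3 - <<'E'
from h import *
s=arm.observe(); print(s["position"],s["eef_rot"],s["joint_pos"])
cv2.imwrite("pics/w1.png",arm.camera("wrist"))
for d in arm.find_in("wrist","phone"): print(d, at("wrist",*d["extent"][:2],10,s))
import json; json.dump({k:np.array(s[k]).tolist() for k in("position","eef_rot")},open("w1.json","w"))
E
```

```text
[ 516.83091073 -312.05020076  254.94351039] [ 7.60474541e-04  8.02934311e-01 -5.96064443e-01  1.75894482e-03] [ 0.55678614  0.46015406 -0.12091145  1.66491763  0.06554932  1.01722031
 -0.86316054]
{'extent': [467.8, 190.0, 155.6, 144.0], 'score': 0.78} [ 579.88955014 -464.35177666   10.        ]
{'extent': [312.6, 191.0, 90.1, 137.0], 'score': 0.67} [ 527.56170881 -305.51166885   10.        ]
{'extent': [364.6, 47.5, 108.3, 90.6], 'score': 0.63} [ 683.77734087 -312.11690319   10.        ]
```

View pics/w1.png

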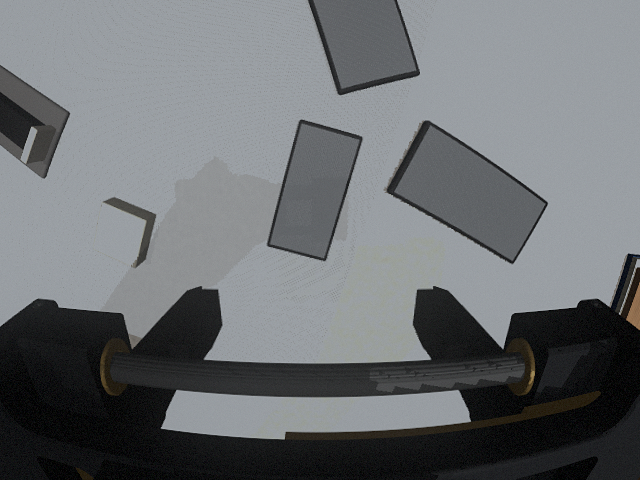

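Small phone corners in this wrist view: (301,121), (361,136), (326,259), (268,246). A larger look-alike's corner at (388,190) leaves about 40 mm on that side.

```bash
python3 - <<'E'
from h import *
import json; s=json.load(open("w1.json"))
X=np.array([at("wrist",*p,10,s) for p in [(301,121),(361,136),(326,259),(268,246)]]); print(X.round(1),X.mean(0)); print([np.linalg.norm(X[i]-X[i-1]) for i in range(4)])
print("yaw",[np.degrees(np.arctan2(*(X[a]-X[b])[[1,0]])) for a,b in((0,3),(1,2))])
m=X.mean(0);i=proj("wrist",m,s)
S=lambda u,v:(u/1.8605+130,v/1.8605+180)
D=lambda u,v:(u/1.8+130,v/1.8+120)
print("tri",tri([ray("wrist",*i,s),ray("scene",*S(238.7,91.5)),ray("side",*D(473.5,159.7))]))
print(at("wrist",388,190,12,s),at("wrist",45,178,8,s),at("wrist",69,113,8,s))
print("axis", s["eef_rot"])
E
```

```text
[[ 592.5 -273.9   10. ]
 [ 595.8 -335.5   10. ]
 [ 461.  -340.5   10. ]
 [ 457.1 -276.9   10. ]] [ 526.58837011 -306.70323178   10.        ]
[np.float64(135.36250326326302), np.float64(61.628937060686766), np.float64(134.85680836503846), np.float64(63.74118380345811)]
yaw [np.float64(1.2398928406356544), np.float64(2.1300514851631887)]
tri [ 524.4360996  -306.98265965    5.71031295]
[ 551.90881637 -378.99944465   12.        ] [457.78746277  19.78340113   8.        ] [542.76683018  -4.83310082   8.        ]
axis [0.0007604745412155355, 0.8029343105964872, -0.5960644433771629, 0.0017589448226063955]
```

Request:
send_rows([
  {"dx": -4.3, "dy": -1.3, "dz": 0.0, "turn": -8.0},
  {"dx": -4.1, "dy": -1.9, "dz": 0.0, "turn": -8.0},
  {"dx": -3.8, "dy": -2.4, "dz": 0.0, "turn": -8.0},
  {"dx": -3.4, "dy": -2.9, "dz": 0.0, "turn": -8.0},
  {"dx": -3.0, "dy": -3.4, "dz": 0.0, "turn": -8.0},
])

```text
clock: 2.8
position: [507.4, -104.7, 252.0]
eef_rot: [0.009, 0.957, -0.291, 0.001]
ft_force: [1.2, 0.1, 0.4]
gripper_width: 1.0
```

Request:
send_rows([
  {"dx": -2.5, "dy": -3.8, "dz": 0.0, "turn": -8.0},
  {"dx": -1.9, "dy": -4.1, "dz": 0.0, "turn": -8.0},
  {"dx": -1.3, "dy": -4.3, "dz": 0.0, "turn": 0.0},
  {"dx": -1.3, "dy": -4.3, "dz": 0.0, "turn": 0.0},
  {"dx": 0.0, "dy": 0.0, "dz": 0.0, "turn": 0.0},
])

```text
clock: 3.3
position: [507.4, 77.3, 249.5]
eef_rot: [0.01, 0.988, -0.151, 0.001]
ft_force: [-0.1, 0.5, 0.1]
gripper_width: 0.997
```

```bash
python3 - <<'E'
from h import *
s=arm.observe(); print(s["position"],s["eef_rot"],s["joint_pos"])
cv2.imwrite("pics/w2.png",arm.camera("wrist"))
for l in("plunger","jaw","cradle"):
  for d in arm.find_in("wrist",l): print(l,d)
import json; json.dump({k:np.array(s[k]).tolist() for k in("position","eef_rot")},open("w2.json","w"))
E
```

```text
[507.38191251  77.26294372 249.4949504 ] [ 9.84695073e-03  9.88436573e-01 -1.51313167e-01  7.10237756e-04] [ 0.12894832  0.35316052 -0.46527452  1.87840564  0.21251291  0.9633025
 -0.73888422]
plunger {'extent': [331.0, 20.7, 57.7, 41.1], 'score': 0.57}
jaw {'extent': [328.0, 92.4, 49.7, 53.4], 'score': 0.84}
jaw {'extent': [538.9, 294.1, 59.7, 38.4], 'score': 0.7}
cradle {'extent': [324.6, 133.7, 94.5, 266.7], 'score': 0.73}
```

View pics/w2.png

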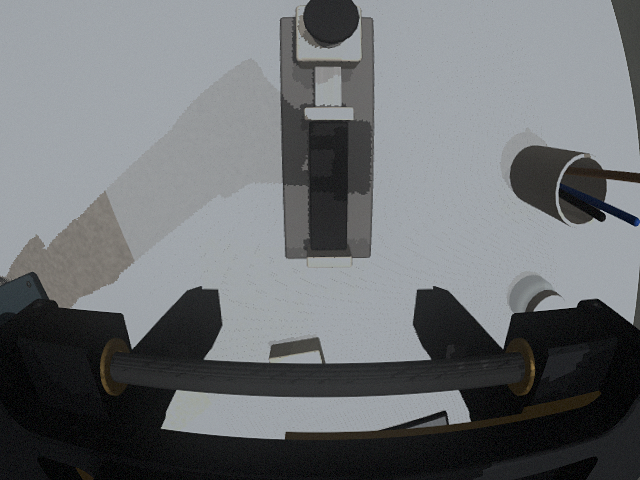

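Wrist view: pad centre about (331,20), moving jaw top (305–355, 107–119), fixed jaw top (307–352, 257–267), foot near corners (286,258) and (371,258).

```bash
python3 - <<'E'
from h import *
import json; s=json.load(open("w2.json"))
def pr(n,p):print(n,np.round(p,1).tolist())
D=lambda u,v:(u/1.8+130,v/1.8+120)
S=lambda u,v:(u/1.8605+130,v/1.8605+180)
pr("padw",at("wrist",331,20,111,s)); pr("tri",tri([ray("wrist",331,20,s),ray("scene",*S(684,127)),ray("side",*D(118,449))]))
for p in((305,113),(355,113),(330,119)): pr("jaw",at("wrist",*p,46,s))
for p in((307,262),(352,262),(330,257),(330,267)): pr("fixed",at("wrist",*p,46,s))
a,b,c,d=[at("wrist",*p,6,s) for p in((286,258),(371,258),(280,17),(373,17))]
for x in (a,b,c,d): pr("foot",x)
for v in(c-a,d-b): print(np.degrees(np.arctan2(v[1],v[0])),np.linalg.norm(v))
print(np.linalg.norm(a-b)); M=q(s["eef_rot"]); print(M)
E
```

```text
padw [563.0, 220.1, 111.0]
tri [562.9, 222.7, 106.0]
jaw [523.7, 161.8, 46.0]
jaw [565.7, 149.1, 46.0]
jaw [543.0, 150.2, 46.0]
fixed [482.9, 28.3, 46.0]
fixed [524.3, 15.3, 46.0]
fixed [505.5, 26.7, 46.0]
fixed [502.5, 16.7, 46.0]
foot [456.9, 24.4, 6.0]
foot [544.4, -3.2, 6.0]
foot [529.0, 264.9, 6.0]
foot [616.6, 238.6, 6.0]
73.31308608466504 251.11168831816
73.3780297356676 252.36296272033636
91.72867368388953
[[ 0.95420764 -0.29914092 -0.0015759 ]
 [-0.29911295 -0.95401473 -0.01968111]
 [ 0.004384    0.01925124 -0.99980507]]
```

Request:
send_rows([
  {"dx": 0.3, "dy": -4.0, "dz": 0.0, "turn": 0.0},
  {"dx": 0.3, "dy": -4.0, "dz": 1.5, "turn": 0.0},
  {"dx": 0.3, "dy": -4.0, "dz": 2.5, "turn": 0.0},
  {"dx": 0.3, "dy": -4.0, "dz": 2.5, "turn": 0.0},
  {"dx": 0.0, "dy": 0.0, "dz": 2.0, "turn": 0.0},
], claw=-1)

```text
clock: 4.0
position: [578.8, 204.0, 159.7]
eef_rot: [0.014, 0.985, -0.169, 0.005]
ft_force: [-0.2, -0.3, -0.2]
gripper_width: 0.569
```

```bash
python3 - <<'E'
from h import *
s=arm.observe(); M=q(s["eef_rot"]); print(s["position"],M,s["gripper_width"],s["ft_force"])
print("tip",np.array(s["position"])+17*M[:,2])
print("err tool",M.T@(np.array([564,222.5,130])-s["position"]))
E
```

```text
[578.78168598 203.9525877  159.74281502] [[ 0.94258352 -0.33393242  0.00504328]
 [-0.33365343 -0.94223912 -0.02933985]
 [ 0.0145495   0.02597255 -0.99955677]] 0.5690409144184728 [-0.19198237 -0.27927768 -0.22287304]
tip [578.86742167 203.45381023 142.75034991]
err tool [-20.55412446 -13.31251011  29.11090571]
```

Request:
send_rows([
  {"dx": -2.0, "dy": -1.4, "dz": 0.0, "turn": -2.0},
  {"dx": 0.0, "dy": 0.0, "dz": 1.0, "turn": 0.0},
  {"dx": 0.0, "dy": 0.0, "dz": 0.0, "turn": 0.0},
  {"dx": 0.0, "dy": 0.0, "dz": 0.0, "turn": 0.0},
])

```text
clock: 4.4
position: [566.2, 214.0, 144.0]
eef_rot: [0.018, 0.987, -0.157, 0.003]
ft_force: [-0.1, 0.7, -0.1]
gripper_width: 0.21
```

```bash
cat > st.py <<'E'
from h import *
import sys
s=arm.observe(); M=q(s["eef_rot"]); t=np.array([float(a) for a in sys.argv[1:4]])
print(s["clock"],np.round(s["position"],1),"tip",np.round(s["position"]+17*M[:,2],1),"xang",np.degrees(np.arctan2(M[1,0],M[0,0])).round(2),"z",M[:,2].round(3),"w",s["gripper_width"],"F",np.round(s["ft_force"],1))
print("err tool",np.round(M.T@(t-s["position"]),1))
E
python3 st.py 564 222.5 130
```

```text
4.4 [566.2 214.  144. ] tip [566.2 213.4 127.1] xang -18.09 z [-0.    -0.037 -0.999] w 0.21027068736928323 F [-0.1  0.7 -0.1]
err tool [-4.9 -7.9 13.7]
```

Request:
send_rows([
  {"dx": -0.5, "dy": -0.9, "dz": 0.0, "turn": 0.0},
  {"dx": 0.0, "dy": 0.0, "dz": 0.7, "turn": 0.0},
  {"dx": 0.0, "dy": 0.0, "dz": 0.0, "turn": 0.0},
])

```text
clock: 4.7
position: [566.2, 221.6, 137.5]
eef_rot: [0.018, 0.987, -0.16, 0.004]
ft_force: [-0.4, 1.1, 0.1]
gripper_width: 0.005
```

```bash
python3 st.py 564 222.5 130
```

```text
4.7 [566.2 221.6 137.5] tip [566.2 221.  120.5] xang -18.39 z [ 0.002 -0.037 -0.999] w 0.005003625698664272 F [-0.4  1.1  0.1]
err tool [-2.5 -0.4  7.5]
```

Request:
send_rows([
  {"dx": -0.2, "dy": -0.1, "dz": 0.5, "turn": 0.0},
  {"dx": 0.0, "dy": 0.0, "dz": 0.4, "turn": 0.0},
  {"dx": 0.0, "dy": 0.0, "dz": 0.4, "turn": 0.0},
  {"dx": 0.0, "dy": 0.0, "dz": 0.4, "turn": 0.0},
  {"dx": 0.0, "dy": 0.0, "dz": 0.4, "turn": 0.0},
])

```text
clock: 5.2
position: [565.0, 223.2, 117.5]
eef_rot: [0.018, 0.987, -0.16, 0.005]
ft_force: [-3.3, -0.5, 8.9]
gripper_width: 0.004
```

Request:
send_rows([
  {"dx": 0.0, "dy": 0.0, "dz": 0.3, "turn": 0.0},
  {"dx": 0.0, "dy": 0.0, "dz": 0.3, "turn": 0.0},
  {"dx": 0.0, "dy": 0.0, "dz": 0.3, "turn": 0.0},
  {"dx": 0.0, "dy": 0.0, "dz": 0.3, "turn": 0.0},
])

```text
clock: 5.6
position: [565.0, 223.2, 107.7]
eef_rot: [0.018, 0.987, -0.16, 0.005]
ft_force: [-4.1, -1.2, 9.4]
gripper_width: 0.002
```

Request:
send_rows([
  {"dx": 0.0, "dy": 0.0, "dz": 0.2, "turn": 0.0},
  {"dx": 0.0, "dy": 0.0, "dz": 0.2, "turn": 0.0},
  {"dx": 0.0, "dy": 0.0, "dz": 0.2, "turn": 0.0},
])

```text
clock: 5.9
position: [565.0, 223.3, 103.8]
eef_rot: [0.019, 0.987, -0.16, 0.006]
ft_force: [-3.2, -1.2, 10.4]
gripper_width: 0.006
```

Request:
send_rows([
  {"dx": 0.0, "dy": 0.0, "dz": 0.2, "turn": 0.0},
  {"dx": 0.0, "dy": 0.0, "dz": 0.2, "turn": 0.0},
])

```text
clock: 6.1
position: [565.0, 223.2, 101.3]
eef_rot: [0.019, 0.987, -0.16, 0.006]
ft_force: [-3.9, -2.1, 10.8]
gripper_width: 0.007
```

Request:
send_rows([
  {"dx": 0.0, "dy": 0.0, "dz": 0.2, "turn": 0.0},
  {"dx": 0.0, "dy": 0.0, "dz": 0.15, "turn": 0.0},
])

```text
clock: 6.3
position: [565.0, 223.2, 99.5]
eef_rot: [0.019, 0.987, -0.16, 0.006]
ft_force: [-3.7, -1.1, 11.0]
gripper_width: 0.004
```

Request:
send_rows([
  {"dx": 0.0, "dy": 0.0, "dz": 0.2, "turn": 0.0},
  {"dx": 0.0, "dy": 0.0, "dz": 0.15, "turn": 0.0},
])

```text
clock: 6.5
position: [565.0, 223.3, 97.9]
eef_rot: [0.02, 0.987, -0.159, 0.006]
ft_force: [-3.7, -1.7, 11.4]
gripper_width: 0.004
```

Request:
send_rows([
  {"dx": 0.0, "dy": 0.0, "dz": 0.2, "turn": 0.0},
  {"dx": 0.0, "dy": 0.0, "dz": 0.15, "turn": 0.0},
])

```text
clock: 6.7
position: [565.0, 223.4, 97.1]
eef_rot: [0.02, 0.987, -0.16, 0.007]
ft_force: [-5.1, -2.8, 17.5]
gripper_width: 0.004
```

Request:
send_rows([
  {"dx": 0.0, "dy": 0.0, "dz": -0.3, "turn": 0.0},
  {"dx": 0.0, "dy": 0.0, "dz": -0.5, "turn": 0.0},
  {"dx": 0.0, "dy": 0.0, "dz": -1.0, "turn": 0.0},
  {"dx": 0.0, "dy": 0.0, "dz": -3.0, "turn": 0.0},
  {"dx": 0.0, "dy": 0.0, "dz": -4.0, "turn": 0.0},
])

```text
clock: 7.2
position: [561.6, 225.0, 183.8]
eef_rot: [0.024, 0.987, -0.159, 0.003]
ft_force: [-0.0, -0.2, 1.0]
gripper_width: 0.006
```

Request:
send_rows([
  {"dx": 0.0, "dy": 2.0, "dz": -3.0, "turn": 0.0},
  {"dx": 0.0, "dy": 4.0, "dz": -2.0, "turn": 0.0},
  {"dx": 0.0, "dy": 5.0, "dz": 0.0, "turn": 0.0},
  {"dx": 0.0, "dy": 4.0, "dz": 0.0, "turn": 0.0},
  {"dx": 0.0, "dy": 0.0, "dz": 0.0, "turn": 0.0},
], claw=1)

```text
clock: 7.7
position: [515.9, 84.3, 248.8]
eef_rot: [0.02, 0.987, -0.157, 0.008]
ft_force: [-0.4, -0.6, -0.4]
gripper_width: 0.434
```

```bash
python3 st.py 527 -306 100;python3 - <<'E'
from h import *
s=arm.observe(); w=arm.camera("wrist"); d=arm.camera("side")
for c in("side","wrist"):
  for l in("plunger","jaw"): print(c,l,[(x["score"],x["extent"]) for x in arm.find_in(c,l)])
for l in("jaw","plunger"):
  for x in arm.find_in("wrist",l): print(l,at("wrist",*x["extent"][:2],46 if l=="jaw" else 90,s))
cv2.imwrite("pics/c3.png",np.hstack([w[0:300,160:500],cv2.resize(d[300:460,150:350],None,fx=1.87,fy=1.875)]))
E
```

```text
7.7 [515.9  84.3 248.8] tip [516.1  83.6 231.8] xang -18.1 z [ 0.01  -0.043 -0.999] w 0.4343216159964109 F [-0.4 -0.6 -0.4]
err tool [128.4 361.6 165.4]
side plunger [(0.86, [200.1, 375.3, 27.7, 30.8])]
side jaw [(0.93, [230.6, 373.0, 24.8, 26.0]), (0.48, [393.5, 210.5, 71.0, 47.2])]
wrist plunger [(0.89, [317.0, 30.7, 54.3, 51.4])]
wrist jaw [(0.84, [315.6, 87.8, 51.8, 31.1]), (0.4, [316.4, 30.0, 57.9, 47.4])]
jaw [551.38329207 182.39100966  46.        ]
jaw [568.28375803 232.00925682  46.        ]
plunger [564.63788749 222.16075527  90.        ]
```

View pics/c3.png

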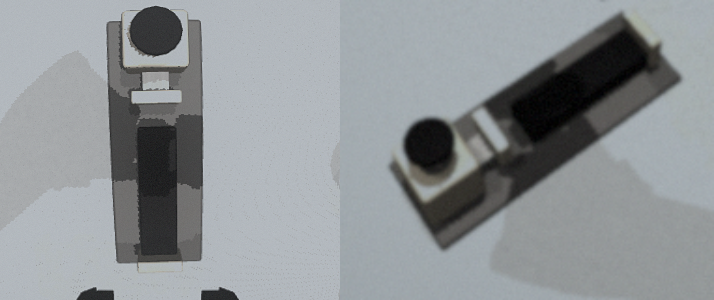

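Catch locked: the jaw now stands about 20 mm back (crop row 103, against 119 before) and the pad is lower. On to the phone.

Request:
send_rows([
  {"dx": 1.5, "dy": 4.1, "dz": 0.0, "turn": 8.0},
  {"dx": 2.0, "dy": 3.8, "dz": 0.0, "turn": 8.0},
  {"dx": 2.5, "dy": 3.5, "dz": 0.0, "turn": 8.0},
  {"dx": 3.0, "dy": 3.1, "dz": 0.0, "turn": 8.0},
  {"dx": 3.4, "dy": 2.7, "dz": 0.0, "turn": 8.0},
], claw=0.75)

```text
clock: 8.6
position: [526.8, -118.6, 255.1]
eef_rot: [0.011, 0.875, -0.483, 0.012]
ft_force: [0.5, 1.2, 0.4]
gripper_width: 0.876
```

Request:
send_rows([
  {"dx": 3.7, "dy": 2.2, "dz": 0.0, "turn": 8.0},
  {"dx": 4.0, "dy": 1.7, "dz": 0.0, "turn": 8.0},
  {"dx": 4.2, "dy": 1.1, "dz": 0.0, "turn": 8.0},
  {"dx": 4.3, "dy": 0.5, "dz": 0.0, "turn": 6.3},
  {"dx": 0.0, "dy": 0.0, "dz": 0.0, "turn": 0.0},
])

```text
clock: 9.1
position: [530.2, -302.7, 260.1]
eef_rot: [0.009, 0.709, -0.705, 0.016]
ft_force: [0.6, -0.1, -1.4]
gripper_width: 0.876
```

```bash
python3 st.py 526.5 -306.5 100
```

```text
9.1 [ 530.2 -302.7  260.1] tip [ 530.4 -303.3  243.1] xang -89.72 z [ 0.011 -0.035 -0.999] w 0.8761611214004863 F [ 0.6 -0.1 -1.4]
err tool [ -1.8   5.4 160.1]
```

Request:
send_rows([
  {"dx": -0.1, "dy": 0.2, "dz": 4.5, "turn": -1.3},
  {"dx": -0.1, "dy": 0.2, "dz": 4.5, "turn": 0.0},
  {"dx": -0.1, "dy": 0.1, "dz": 4.5, "turn": 0.0},
  {"dx": -0.1, "dy": 0.1, "dz": 3.5, "turn": 0.0},
  {"dx": 0.0, "dy": 0.0, "dz": 0.0, "turn": 0.0},
])

```text
clock: 9.6
position: [531.3, -301.9, 85.3]
eef_rot: [0.007, 0.719, -0.694, 0.018]
ft_force: [-0.9, 1.1, 0.2]
gripper_width: 0.873
```

```bash
python3 st.py 526.5 -306.5 21; python3 - <<'E'
from h import *
s=arm.observe(); cv2.imwrite("pics/w4.png",arm.camera("wrist"))
c=proj("wrist",[526.5,-306.5,10],s);print(c)
e=np.array([np.cos(.028),np.sin(.028),0]);n=np.array([-e[1],e[0],0])
im=cv2.imread("pics/w4.png")
P=[proj("wrist",np.array([526.5,-306.5,10])+a*69*e+b*33*n,s) for a,b in((1,1),(1,-1),(-1,-1),(-1,1))]
cv2.polylines(im,[np.array(P).round().astype(int)],True,(0,0,255),1);cv2.imwrite("pics/w4b.png",im)
E
```

```text
9.6 [ 531.3 -301.9   85.3] tip [ 531.5 -302.5   68.3] xang -87.97 z [ 0.016 -0.034 -0.999] w 0.873318120976676 F [-0.9  1.1  0.2]
err tool [ 2.2  5.9 64.4]
(np.float64(319.1191470617408), np.float64(271.09367265673546))
```

View pics/w4b.png

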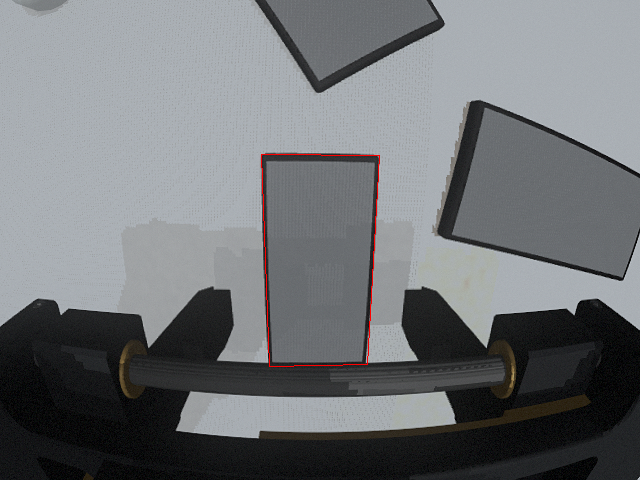

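The predicted outline fits the phone within 2–3 px; its centre is about (319,261) and both fingers are clear. Descending.

Request:
send_rows([
  {"dx": 0.2, "dy": 0.6, "dz": 2.5, "turn": 0.0},
  {"dx": 0.0, "dy": 0.0, "dz": 2.5, "turn": 0.0},
  {"dx": 0.0, "dy": 0.0, "dz": 0.0, "turn": 0.0},
])

```text
clock: 9.95
position: [534.0, -306.5, 43.3]
eef_rot: [0.004, 0.721, -0.693, 0.024]
ft_force: [-0.0, 0.0, -0.1]
gripper_width: 0.879
```

```bash
python3 st.py 526.5 -306.5 21
```

```text
9.95 [ 534.  -306.5   43.3] tip [ 534.5 -307.1   26.3] xang -87.76 z [ 0.029 -0.039 -0.999] w 0.8794955473141002 F [-0.   0.  -0.1]
err tool [-1.1  8.1 22.1]
```

Request:
send_rows([
  {"dx": -0.1, "dy": 0.9, "dz": 1.2, "turn": 0.0},
  {"dx": 0.0, "dy": 0.1, "dz": 0.8, "turn": 0.0},
  {"dx": 0.0, "dy": 0.0, "dz": 0.0, "turn": 0.0},
])

```text
clock: 10.25
position: [530.2, -307.6, 29.8]
eef_rot: [0.002, 0.721, -0.692, 0.029]
ft_force: [0.0, -0.1, 0.9]
gripper_width: 0.877
```

```bash
python3 st.py 526.5 -306.5 21
```

```text
10.25 [ 530.2 -307.6   29.8] tip [ 530.8 -308.3   12.8] xang -87.67 z [ 0.039 -0.043 -0.998] w 0.8765831950392863 F [ 0.  -0.1  0.9]
err tool [-1.6  3.9  8.6]
```

Request:
send_rows([
  {"dx": -0.1, "dy": 0.5, "dz": 1.2, "turn": 0.0},
])

```text
clock: 10.35
position: [528.6, -308.2, 20.2]
eef_rot: [0.001, 0.721, -0.692, 0.032]
ft_force: [0.8, 0.0, 1.0]
gripper_width: 0.874
```

```bash
python3 st.py 526.5 -306.5 20.5
```

```text
10.35 [ 528.6 -308.2   20.2] tip [ 529.4 -309.     3.3] xang -87.65 z [ 0.044 -0.045 -0.998] w 0.8741997669266436 F [0.8 0.  1. ]
err tool [-1.8  2.  -0.4]
```

Request:
send_rows([
  {"dx": 0.0, "dy": 0.0, "dz": 0.0, "turn": 0.0},
  {"dx": 0.0, "dy": 0.0, "dz": 0.0, "turn": 0.0},
  {"dx": 0.0, "dy": 0.0, "dz": 0.0, "turn": 0.0},
], claw=-1, grip_force=20)

```text
clock: 10.65
position: [530.0, -307.8, 21.2]
eef_rot: [0.0, 0.722, -0.691, 0.033]
ft_force: [0.7, 0.7, -1.0]
gripper_width: 0.745
```

```bash
python3 st.py 526.5 -306.5 20.5
```

```text
10.65 [ 530.  -307.8   21.2] tip [ 530.8 -308.5    4.3] xang -87.6 z [ 0.047 -0.045 -0.998] w 0.7445300679583569 F [ 0.7  0.7 -1. ]
err tool [-1.4  3.5  0.5]
```

Request:
send_rows([
  {"dx": 0.0, "dy": 0.0, "dz": -3.0, "turn": 0.0},
  {"dx": 0.0, "dy": 0.0, "dz": -4.5, "turn": 0.0},
  {"dx": 0.0, "dy": 0.0, "dz": -4.5, "turn": 0.0},
])

```text
clock: 10.95
position: [519.0, -300.0, 136.3]
eef_rot: [0.003, 0.722, -0.691, 0.025]
ft_force: [0.6, -0.7, -1.6]
gripper_width: 0.745
```

```bash
python3 st.py 527.7 101 120
```

```text
10.95 [ 519.  -300.   136.3] tip [ 519.5 -300.6  119.3] xang -87.56 z [ 0.032 -0.039 -0.999] w 0.7453150802535826 F [ 0.6 -0.7 -1.6]
err tool [-400.5  -25.8    1.1]
```

Request:
send_rows([
  {"dx": -4.3, "dy": -0.3, "dz": 0.0, "turn": -8.0},
  {"dx": -4.2, "dy": -0.9, "dz": 0.0, "turn": -8.0},
  {"dx": -4.1, "dy": -1.5, "dz": 0.0, "turn": -8.0},
  {"dx": -3.8, "dy": -2.0, "dz": 0.0, "turn": -8.0},
  {"dx": -3.5, "dy": -2.5, "dz": 0.0, "turn": -8.0},
])

```text
clock: 11.45
position: [525.9, -89.6, 133.6]
eef_rot: [0.015, 0.917, -0.399, 0.03]
ft_force: [1.3, 0.9, -1.8]
gripper_width: 0.749
```

Request:
send_rows([
  {"dx": -3.1, "dy": -3.0, "dz": 0.0, "turn": -8.0},
  {"dx": -2.7, "dy": -3.4, "dz": 0.0, "turn": -8.0},
  {"dx": -2.2, "dy": -3.7, "dz": 0.0, "turn": -8.0},
  {"dx": -1.6, "dy": -3.9, "dz": 0.0, "turn": -7.0},
])

```text
clock: 11.85
position: [524.6, 87.6, 123.8]
eef_rot: [0.023, 0.991, -0.128, 0.024]
ft_force: [1.1, -0.6, -1.2]
gripper_width: 0.745
```

```bash
python3 st.py 527.7 101 51
```

```text
11.85 [524.6  87.6 123.8] tip [525.3  86.7 106.9] xang -14.68 z [ 0.042 -0.052 -0.998] w 0.7445577214627972 F [ 1.1 -0.6 -1.2]
err tool [ -4.3 -16.7  72.1]
```

```bash
cat > ph.py <<'E'
from h import *
o=np.array([525.4,93.6,30]); cy=np.array([.2865,.958,0]); cx=np.array([.958,-.2865,0])
def grip():  # phone in tool frame from the grasp state
    M=q([0.0,.722,-.691,.033]); p=np.array([530,-307.8,21.2])
    xa=M[:,0]; e=np.cross(xa,[0,0,1]); e/=np.linalg.norm(e)   # phone long axis aligned to the pads
    c=np.array([526.5,-307.3,5.]); n=np.array([0,0,1.])
    return M.T@(c-p),M.T@e,M.T@n
if __name__=="__main__":
    s=arm.observe(); M=q(s["eef_rot"]); c,e,n=grip(); C=M@c+s["position"]; E=M@e; N=M@n
    print("phone c",C.round(1),"cradle xyz",[round(float((C-o)@a),1) for a in(cx,cy,[0,0,1])],"normal",N.round(3),"long z",E[2].round(3),"yaw err deg",np.degrees(np.arcsin(E@cx/np.hypot(E[0],E[1]))).round(2))
    for k in(69,-69): print("end",k,[round(float((C+k*E-5*N-o)@a),1) for a in(cx,cy,[0,0,1])])
E
python3 ph.py
```

```text
phone c [522.8  83.  108. ] cradle xyz [0.6, -10.9, 78.0] normal [0.015 0.084 0.996] long z 0.085 yaw err deg 1.71
end 69 [2.7, -80.0, 78.9]
end -69 [-1.4, 57.4, 67.1]
```

Request:
send_rows([
  {"dx": -0.1, "dy": -1.7, "dz": 1.5, "turn": 1.7},
  {"dx": -0.1, "dy": -0.1, "dz": 2.0, "turn": 0.0},
], grip_force=10)

```text
clock: 12.05
position: [529.5, 113.1, 89.1]
eef_rot: [0.019, 0.99, -0.137, 0.026]
ft_force: [0.9, -1.1, -1.7]
gripper_width: 0.747
```

```bash
python3 ph.py; python3 st.py 527 101 51
```

```text
phone c [527.7 108.7  73.2] cradle xyz [-2.1, 15.2, 43.2] normal [0.011 0.076 0.997] long z 0.077 yaw err deg 0.71
end 69 [-1.2, -54.0, 43.5]
end -69 [-2.9, 83.6, 32.9]
12.05 [529.5 113.1  89.1] tip [530.3 112.4  72.1] xang -15.69 z [ 0.047 -0.045 -0.998] w 0.7469917507936173 F [ 0.9 -1.1 -1.7]
err tool [-1.3 11.2 38.4]
```

Request:
send_rows([
  {"dx": 0.1, "dy": 0.9, "dz": 0.8, "turn": 0.7},
  {"dx": 0.0, "dy": 0.0, "dz": 0.0, "turn": 0.0},
])

```text
clock: 12.25
position: [526.0, 103.0, 78.6]
eef_rot: [0.02, 0.989, -0.142, 0.024]
ft_force: [0.0, -1.7, -1.3]
gripper_width: 0.747
```

```bash
python3 ph.py; python3 st.py 527 101 51; python3 - <<'E'
from h import *
w=arm.camera("wrist")[0:400]; d=arm.camera("side")
cv2.imwrite("pics/p5.png",np.vstack([w,cv2.resize(d[330:420,170:330],None,fx=4,fy=4)[:200]])[:600])
E
```

```text
phone c [524.1  98.6  62.7] cradle xyz [-2.6, 4.4, 32.7] normal [0.017 0.077 0.997] long z 0.079 yaw err deg 0.06
end 69 [-2.5, -64.8, 33.2]
end -69 [-2.7, 72.8, 22.3]
12.25 [526.  103.   78.6] tip [526.7 102.2  61.6] xang -16.34 z [ 0.042 -0.047 -0.998] w 0.7468216258813021 F [ 0.  -1.7 -1.3]
err tool [ 0.   0.7 27.7]
```

View pics/p5.png

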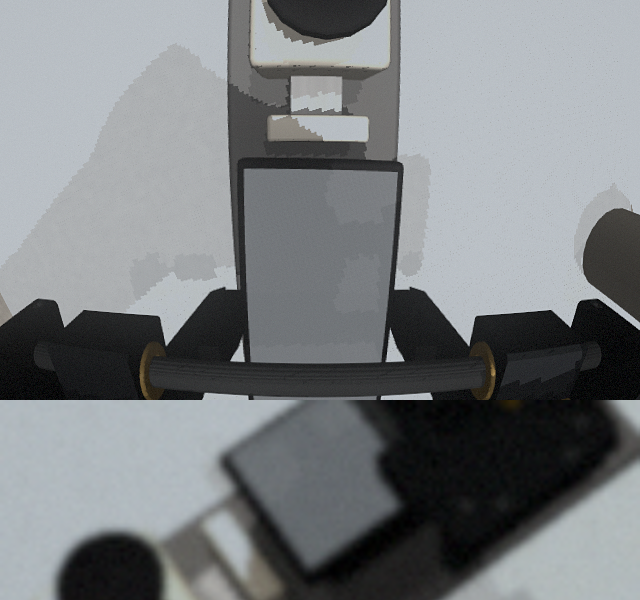

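Wrist view: the phone's far top edge is at row ~160 (x 238–403) and the jaw's inner top edge at row ~141. I'll check these against the model.

```bash
python3 - <<'E'
from ph import *
s=arm.observe(); M=q(s["eef_rot"]); c,e,n=grip(); C=M@c+s["position"];E=M@e;N=M@n
X=C-69*E+5*N; print("pred edge px",proj("wrist",X,s))
for k in(33,-33): print(proj("wrist",X+k*M[:,0],s))
Y=at("wrist",320,160,X[2],s); print("edge cradle y",(Y-o)@cy,(Y-o)@cx)
J=at("wrist",318,141,46,s); print("jaw cradle y",(J-o)@cy,(J-o)@cx)
E
```

```text
pred edge px (np.float64(313.4033637989734), np.float64(158.84517334874027))
(np.float64(397.8967538536062), np.float64(160.2028117944666))
(np.float64(229.321641926119), np.float64(160.2556681904873))
edge cradle y 74.71424290714765 0.3078916582502238
jaw cradle y 80.86483600937977 0.48516909479570813
```

Request:
send_rows([
  {"dx": 0.0, "dy": -0.1, "dz": 1.0, "turn": 0.0},
  {"dx": 0.0, "dy": 0.0, "dz": 0.8, "turn": 0.0},
])

```text
clock: 12.55
position: [529.9, 103.5, 63.0]
eef_rot: [0.019, 0.989, -0.143, 0.027]
ft_force: [-0.2, -1.1, -2.3]
gripper_width: 0.747
```

```bash
python3 ph.py
```

```text
phone c [528.1  99.1  47.1] cradle xyz [1.0, 6.1, 17.1] normal [0.01  0.075 0.997] long z 0.075 yaw err deg -0.06
end 69 [1.0, -63.1, 17.3]
end -69 [1.2, 74.5, 6.9]
```

Request:
send_rows([
  {"dx": -0.3, "dy": 0.2, "dz": 0.6, "turn": 0.0},
  {"dx": 0.0, "dy": 0.0, "dz": 0.3, "turn": 0.0},
])

```text
clock: 12.75
position: [526.7, 101.2, 52.7]
eef_rot: [0.019, 0.989, -0.144, 0.027]
ft_force: [-0.4, -0.2, -0.9]
gripper_width: 0.748
```

```bash
python3 ph.py
```

```text
phone c [524.9  96.8  36.8] cradle xyz [-1.4, 3.0, 6.8] normal [0.011 0.075 0.997] long z 0.075 yaw err deg -0.11
end 69 [-1.5, -66.2, 7.0]
end -69 [-1.2, 71.4, -3.4]
```

Request:
send_rows([
  {"dx": 0.0, "dy": 0.0, "dz": 0.3, "turn": 0.0},
  {"dx": 0.0, "dy": 0.0, "dz": 0.1, "turn": 0.0},
])

```text
clock: 12.95
position: [527.1, 101.2, 49.5]
eef_rot: [0.019, 0.989, -0.144, 0.027]
ft_force: [-5.5, -1.2, 14.0]
gripper_width: 0.747
```

```bash
python3 ph.py
```

```text
phone c [525.3  96.9  33.6] cradle xyz [-1.0, 3.1, 3.6] normal [0.01  0.076 0.997] long z 0.076 yaw err deg -0.14
end 69 [-1.1, -66.1, 3.9]
end -69 [-0.8, 71.5, -6.6]
```

Request:
send_rows([
  {"dx": 0.0, "dy": 0.0, "dz": -0.1, "turn": 0.0},
  {"dx": 0.0, "dy": 0.0, "dz": 0.0, "turn": 0.0},
  {"dx": 0.0, "dy": 0.0, "dz": 0.0, "turn": 0.0},
], claw=0.9)

```text
clock: 13.25
position: [527.9, 101.7, 51.1]
eef_rot: [0.019, 0.989, -0.144, 0.028]
ft_force: [0.1, 0.0, -0.5]
gripper_width: 0.946
```

Request:
send_rows([
  {"dx": 0.0, "dy": 0.0, "dz": -1.5, "turn": 0.0},
  {"dx": 0.0, "dy": 0.0, "dz": -3.0, "turn": 0.0},
  {"dx": 0.0, "dy": 0.0, "dz": -4.0, "turn": 0.0},
  {"dx": 0.0, "dy": 0.0, "dz": -4.5, "turn": 0.0},
  {"dx": 0.0, "dy": 0.0, "dz": 0.0, "turn": 0.0},
])

```text
clock: 13.75
position: [520.7, 108.5, 188.2]
eef_rot: [0.019, 0.989, -0.143, 0.028]
ft_force: [0.3, 0.2, 0.3]
gripper_width: 0.952
```

```bash
python3 st.py 564 223 140; python3 - <<'E'
from h import *
w=arm.camera("wrist")[0:380,100:540]; d=arm.camera("side")
cv2.imwrite("pics/p6.png",np.vstack([w,cv2.resize(d[325:425,170:330],(440,220))]))
E
```

```text
13.75 [520.7 108.5 188.2] tip [521.5 107.7 171.2] xang -16.43 z [ 0.049 -0.045 -0.998] w 0.9519998985543359 F [0.3 0.2 0.3]
err tool [   6.2 -123.5   45. ]
```

View pics/p6.png

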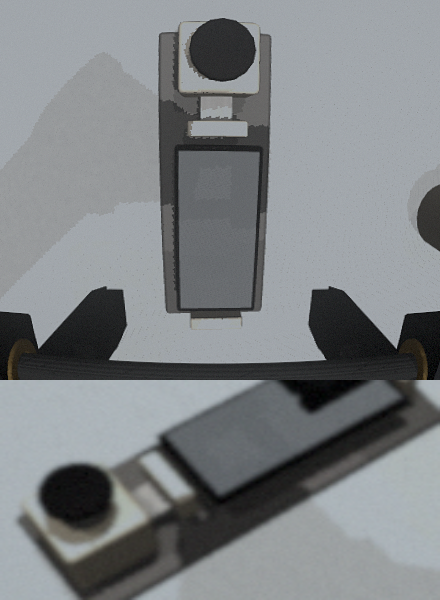

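The phone lies flat between the jaws (wrist corners about (276,147), (364,147), (354,309), (280,309)), plunger still down. I'll quantify that.

```bash
python3 - <<'E'
from ph import *
s=arm.observe()
X=np.array([at("wrist",*p,40,s) for p in((276,147),(364,147),(354,309),(280,309))])
for x in X: print([round(float((x-o)@a),1) for a in(cx,cy)])
print("mid",(X.mean(0)-o)@cx,(X.mean(0)-o)@cy)
P=at("wrist",322,49,91,s); print("pad",P)
E
```

```text
[-32.7, 68.7]
[31.4, 68.8]
[28.8, -65.2]
[-33.4, -63.5]
mid -1.439238443329807 2.183199110475159
pad [560.06016541 220.31804455  91.        ]
```

Request:
send_rows([
  {"dx": 0.2, "dy": -4.0, "dz": 0.5, "turn": 0.0},
  {"dx": 0.2, "dy": -4.0, "dz": 1.0, "turn": 0.0},
  {"dx": 0.2, "dy": -4.0, "dz": 1.0, "turn": 0.0},
  {"dx": 0.0, "dy": -0.1, "dz": 0.0, "turn": 0.0},
  {"dx": 0.0, "dy": 0.0, "dz": 0.0, "turn": 0.0},
], claw=-1)

```text
clock: 14.35
position: [557.4, 218.6, 147.3]
eef_rot: [0.025, 0.989, -0.145, 0.02]
ft_force: [-1.3, -1.3, -0.1]
gripper_width: 0.521
```

```bash
python3 st.py 563 223.3 125
```

```text
14.35 [557.4 218.6 147.3] tip [558.  217.7 130.3] xang -16.68 z [ 0.033 -0.054 -0.998] w 0.5212221600559623 F [-1.3 -1.3 -0.1]
err tool [ 2.9 -7.1 22.2]
```

Request:
send_rows([
  {"dx": 0.3, "dy": -0.7, "dz": 0.8, "turn": 0.0},
  {"dx": 0.0, "dy": 0.0, "dz": 0.5, "turn": 0.0},
  {"dx": 0.0, "dy": 0.0, "dz": 0.0, "turn": 0.0},
  {"dx": 0.0, "dy": 0.0, "dz": 0.0, "turn": 0.0},
  {"dx": 0.0, "dy": 0.0, "dz": 0.0, "turn": 0.0},
])

```text
clock: 14.85
position: [561.9, 218.9, 131.4]
eef_rot: [0.027, 0.989, -0.147, 0.019]
ft_force: [-0.2, -0.1, 0.2]
gripper_width: 0.065
```

```bash
python3 st.py 563 223.3 125
```

```text
14.85 [561.9 218.9 131.4] tip [562.4 217.9 114.4] xang -16.9 z [ 0.029 -0.059 -0.998] w 0.06469674254222899 F [-0.2 -0.1  0.2]
err tool [-0.5 -4.9  6.2]
```

Request:
send_rows([
  {"dx": 0.0, "dy": -0.5, "dz": 0.6, "turn": 0.0},
  {"dx": 0.0, "dy": -0.1, "dz": 0.5, "turn": 0.0},
  {"dx": 0.0, "dy": 0.0, "dz": 0.3, "turn": 0.0},
  {"dx": 0.0, "dy": 0.0, "dz": 0.3, "turn": 0.0},
])

```text
clock: 15.25
position: [564.9, 223.7, 113.8]
eef_rot: [0.027, 0.988, -0.148, 0.019]
ft_force: [-0.5, -0.2, -0.6]
gripper_width: 0.007
```

```bash
python3 st.py 563 223.3 105
```

```text
15.25 [564.9 223.7 113.8] tip [565.5 222.7  96.9] xang -16.95 z [ 0.031 -0.058 -0.998] w 0.007175985795675487 F [-0.5 -0.2 -0.6]
err tool [-2.1  0.6  8.8]
```

Request:
send_rows([
  {"dx": -0.1, "dy": 0.0, "dz": 0.3, "turn": 0.0},
  {"dx": 0.0, "dy": 0.0, "dz": 0.3, "turn": 0.0},
  {"dx": 0.0, "dy": 0.0, "dz": 0.3, "turn": 0.0},
  {"dx": 0.0, "dy": 0.0, "dz": 0.2, "turn": 0.0},
])

```text
clock: 15.65
position: [564.0, 223.9, 103.5]
eef_rot: [0.027, 0.988, -0.148, 0.019]
ft_force: [-2.6, -1.6, 8.9]
gripper_width: 0.002
```

Request:
send_rows([
  {"dx": 0.0, "dy": 0.0, "dz": 0.2, "turn": 0.0},
  {"dx": 0.0, "dy": 0.0, "dz": 0.2, "turn": 0.0},
  {"dx": 0.0, "dy": 0.0, "dz": 0.15, "turn": 0.0},
])

```text
clock: 15.95
position: [564.0, 223.9, 100.6]
eef_rot: [0.027, 0.988, -0.148, 0.02]
ft_force: [-3.3, -0.7, 10.8]
gripper_width: 0.006
```

Request:
send_rows([
  {"dx": 0.0, "dy": 0.0, "dz": 0.2, "turn": 0.0},
  {"dx": 0.0, "dy": 0.0, "dz": 0.15, "turn": 0.0},
])

```text
clock: 16.15
position: [564.0, 223.9, 99.2]
eef_rot: [0.028, 0.988, -0.148, 0.02]
ft_force: [-4.4, -0.4, 10.5]
gripper_width: 0.004
```

Request:
send_rows([
  {"dx": 0.0, "dy": 0.0, "dz": 0.2, "turn": 0.0},
  {"dx": 0.0, "dy": 0.0, "dz": 0.15, "turn": 0.0},
])

```text
clock: 16.35
position: [564.0, 224.0, 97.8]
eef_rot: [0.028, 0.988, -0.148, 0.02]
ft_force: [-4.1, -1.8, 10.6]
gripper_width: 0.008
```

Request:
send_rows([
  {"dx": 0.0, "dy": 0.0, "dz": 0.2, "turn": 0.0},
  {"dx": 0.0, "dy": 0.0, "dz": 0.15, "turn": 0.0},
])

```text
clock: 16.55
position: [564.0, 224.0, 97.3]
eef_rot: [0.029, 0.988, -0.148, 0.021]
ft_force: [-5.8, -2.4, 16.7]
gripper_width: 0.008
```

Stop reached at about 17 N. Now a gradual release.

Request:
send_rows([
  {"dx": 0.0, "dy": 0.0, "dz": -0.3, "turn": 0.0},
  {"dx": 0.0, "dy": 0.0, "dz": -0.5, "turn": 0.0},
  {"dx": 0.0, "dy": 0.0, "dz": -0.6, "turn": 0.0},
  {"dx": 0.0, "dy": 0.0, "dz": -0.8, "turn": 0.0},
  {"dx": 0.0, "dy": 0.0, "dz": -1.5, "turn": 0.0},
])

```text
clock: 17.05
position: [562.6, 224.9, 136.5]
eef_rot: [0.03, 0.988, -0.148, 0.021]
ft_force: [0.2, -1.2, -0.1]
gripper_width: 0.0
```

Request:
send_rows([
  {"dx": 0.0, "dy": 0.0, "dz": -4.0, "turn": 0.0},
  {"dx": 0.0, "dy": 2.0, "dz": -4.0, "turn": 0.0},
  {"dx": 0.0, "dy": 4.5, "dz": -1.0, "turn": 0.0},
  {"dx": 0.0, "dy": 4.5, "dz": 0.0, "turn": 0.0},
  {"dx": 0.0, "dy": 2.5, "dz": 0.0, "turn": 0.0},
])

```text
clock: 17.55
position: [519.9, 105.5, 241.9]
eef_rot: [0.027, 0.989, -0.143, 0.023]
ft_force: [-0.1, 0.3, 0.1]
gripper_width: 0.007
```

```bash
python3 st.py 564 223 140; python3 - <<'E'
from h import *
import json
s=arm.observe(); json.dump({k:np.array(s[k]).tolist() for k in("position","eef_rot")},open("w7.json","w"))
w=arm.camera("wrist")[0:380,100:540]; d=arm.camera("side")
cv2.imwrite("pics/p7.png",np.vstack([w,cv2.resize(d[325:425,170:330],(440,220))]))
E
```

```text
17.55 [519.9 105.5 241.9] tip [520.6 104.5 224.9] xang -16.43 z [ 0.038 -0.06  -0.997] w 0.00725744860368255 F [-0.1  0.3  0.1]
err tool [   3.6 -129.8   96.3]
```

View pics/p7.png

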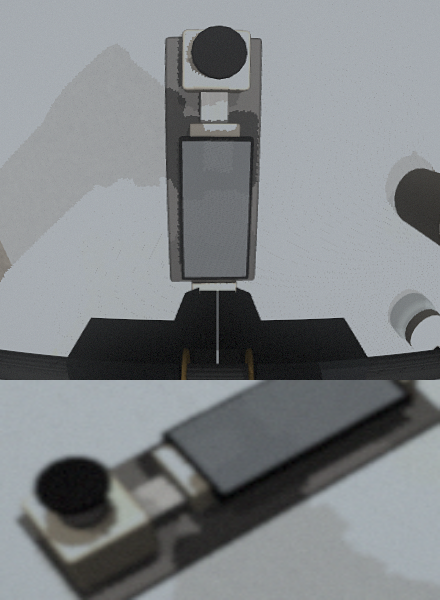

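The jaw now sits against the phone and the pad has risen. One numeric check before handing in.

```bash
python3 - <<'E'
from ph import *
import json; s=json.load(open("w7.json"))
X=np.array([at("wrist",*p,40,s) for p in((280,138),(352,138),(347,278),(282,278))])
for x in X: print([round(float((x-o)@a),1) for a in(cx,cy)])
print("mid",(X.mean(0)-o)@cx,(X.mean(0)-o)@cy)
for v in(136,):
  J=at("wrist",315,v,46,s);print("jaw",(J-o)@cy)
for z in(91,100,111):
  P=at("wrist",319,52,z,s); print("pad",z,(P-o)@cy)
E
```

```text
[-30.4, 68.0]
[32.7, 68.1]
[32.2, -67.6]
[-31.8, -66.3]
mid 0.6745495350279148 0.5718136977160528
jaw 69.98271661568836
pad 91 136.18802789192569
pad 100 134.7904866676763
pad 111 133.0823807269271
```

```bash
python3 -c "
from workcell import arm
print(arm.hand_in())"
```

```text
the job is handed in; nothing more can be done
None
```

The phone is clamped in the cradle and I handed the job in at about 17.6 s on the robot clock. No verdict was reported.

I pressed the plunger by feel until it hit its stop at about 31 mm, with 17–18 N. It locked, with the jaw about 20 mm back. I then picked the smallest phone, laid it on the bed and let go. A second press to the stop took about 18 N, and the catch released.

**Last checks, from the wrist camera:**
- **Jaw:** its inner face is at about y = 70 mm, touching the phone. The expected value is 69 mm.
- **Phone:** its centre is about 0.7 mm across and 0.6 mm along from its target. It is aligned within about 1° and looks flat.
- **Pad height:** about 100 mm, so the plunger stands about 11 mm down.
- **Robot and bystanders:** the arm is clear of everything. I did not re-measure the bystanders, but no move came near them.

**Not measured or off:**
- **Jaw force:** I could not measure the force of the jaw on the phone directly.
- **Tool tilt:** the tool tilted up to about 4° during the moves. The phone was therefore carried with one end low, and I levelled it by pressing it onto the bed with about 15 N before letting go.

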